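# Grease the measuring-stage carriage with a push gun

### The arm

A 6-joint arm with a two-finger parallel gripper is mounted at the origin on the work surface. World frame = base frame: x ahead of the robot, y to its left, z up, the work surface at z = 0. Lengths are in m, angles in degrees, forces in N, time in s.
With the tool pointing down it reaches from about 0.35 to 0.875 m from the base axis. Payload 4.2 kg.
Tool frame: the origin (TCP) lies between the finger pads, 19 mm behind the fingertips; this is the grasp point; z points along the fingers, y is the line along which they close (so a half turn about z gives the same grasp; the last joint's range is limited). The gripper opens to 87 mm and grips with 3 to 60 N. Pads are 19 mm wide; open, the fingers measure 117 mm over their backs; the gripper's body (75 mm by 190 mm) begins 51 mm behind the grasp point.
Start: joints at [86.494, 22.042, 0.453, 0, -68.411, -14.817], TCP at [0.196, 0.593, 0.241] pointing down, gripper open.
Joint ranges: [-179.83, 179.83], [-69.29, 118.12], [-61.27, 80.66], [-181.25, 117.63], [-171.15, -9.14], [-177.46, 177.46]. Speed limits (degrees/s): [159.86, 159.86, 180, 180, 180, 180].

### API

Orientations are given as a 3x3 rotation matrix whose columns are the frame's x, y, z axes.
In Python, from station import * gives the robot as it stands. The module is installed in compiled form; this text tells all that it offers.
- The arm moves only by the tool play_rows, never from a script. Its argument "steps" is a list of rows, each an object of numbers: "ax", "ay", "az": the turn, a rotation vector about the tool's x, y, z in degrees; "dx", "dy", "dz": the shift along the tool's x, y, z in mm; "claw": the finger opening in mm, from 0 to 87. A call has 1 to 20 rows; each row shifts and turns the commanded pose from where the row before left it, along the tool's axes as they then stand; what a row does not reach is not made up. A row lasts 1/10 s, in which the tool goes at most 50 mm and 8.59 degrees, less where a joint would pass 70% of its speed; a pose out of reach is approached as far as the arm can. A call with a gripper value outside its range is refused whole. The fingers move at their own pace and stop on an object; the grip force is fixed at half the most. Time passes only in rows, so rows that do not move let the fingers close. It gives the time, the measured TCP pose, the force, the opening and the grip force at its end, in the units of the state.
- sense(): the state, without advancing time (a new reading comes with each control period).
- capture(name): name is "side" or "top" or "wrist"; returns a dict with "frame" (480x640x3 uint8, blue, green, red), "range_z" (480x640 float32, m along the optical axis (not along the pixel's ray), 0 where there is no reading), "fx", "fy", "cx", "cy" (pixels), "xyz" and "rotation" of the camera in the world. Camera axes: x right, y down, z forward; pixel columns grow to the right and rows downward; lengths in m; the calibration is good to about 2 mm. A picture is of the moment at which its call begins.
- finish_job(): hands the job in; it is judged then, once.
The state is a dict: "time_s": time; "joints": joint angles; "joint_velocities": joint speeds; "effort": joint torques, N m; "tcp_pos": TCP position; "ee_rot": TCP orientation; "wrist_force": force on the tool from outside, world axes, zero at the start; "moment": the same for the moment, N m; "gripper_width": opening from 0.0 (shut) to 1.0 (fully open); "gripper_force": force on a finger pad.
Only numpy, scipy, OpenCV 4.12 (cv2) and the standard library are available. Lean on these libraries where they do the work, as an engineer would, in place of code of your own. Each camera call takes 0.05 s, during which the arm holds its last target. There are 200 camera calls.

### The job

Take the push-type grease gun out of its holder, press its coupler squarely onto the angled grease nipple on the carriage of the measuring stage until it snaps on, then keep pushing until the gun's nose has gone all the way into the barrel. Finish while holding it there: gun still gripped, still square on the nipple and pushed fully in against its spring. Do not shove the carriage along its rails or knock the other things on the bench about.

Things in the scene. Friction and masses are not known exactly. Their poses are not given: they have to be found in the camera images.
- gun: Push-type grease gun standing upright in its holder, coupler down: round steel barrel 32 mm across (any yaw), about 0.38 kg in all. Origin on its axis at the coupler's mouth, nose fully out; z back along the barrel: coupler (24 mm across) z = 0 to 22 mm, thin nose tube, barrel z = 40 (front face) to 150, rear hexagon to 153 mm. In the holder the barrel above z = 65 stands proud.
- gun_grip (a point): Point on the gun's axis, 115 mm behind the coupler's mouth (z = 115 mm of gun), on the knurled part of the barrel: a good place for the TCP, fingers pointing along the gun towards the coupler. Grip firmly (60 N or more): the push goes through the grip.
- holder: Heavy grey cup, fixed to the bench, in which the gun stands: 62 mm across (foot 84 mm), 75 mm high. Origin under its centre, z up. Bore 36 mm wide, 25 mm deep to a ledge that carries the barrel's front face (gun origin then 10 mm above the bench), below it a 28 mm hole for nose and coupler. Lift the gun straight up 70 mm or more to clear it.
- nipple: Angled steel grease nipple on the aluminium block on the carriage, beside the specimen plate, 133 mm above the bench. Origin at the centre of its ball head (10 mm across); z along the nipple, outward, 30 degrees from vertical, leaning roughly to the robot (up to 40 degrees to either side). Neck 6 mm; hexagon 15 mm across, 13 mm behind the ball's centre. Turns or slides under no moderate force.
- coupler_seat (a point): Point on the axis inside the coupler, 9.5 mm above its mouth (moves with the nose): it lies at the nipple's origin once snapped fully on. The mouth flares to 18 mm; four sprung jaws pass over the ball with a snap at about 6 N, within the last 9 mm of travel. Only after that does the stronger nose spring give way.
- nose (a joint): How far the nose is pushed into the barrel, in m: 0 = fully out, 0.012 = fully in (stop). Its spring begins to give at 10 N, needs about 17 N fully in, and pushes the nose out again when the push is taken away. After the snap the gun's body comes nearer to the nipple by this much.
- stage: Linear measuring stage, fixed to the bench: aluminium base 90 mm wide and 700 mm long with two rails, black motor box 110 x 100 x 92 mm at its -y end, hand wheel at its +y end. Origin under its centre, y along the rails, z up. On it the black carriage, 120 x 220 mm, top at 84 mm, with a brown specimen plate 200 x 150 mm, top at 106 mm.
- tree_disc: Bystander: slice of a tree, 115 mm diameter, 36 mm thick, loose on the bench. Origin under its centre.
- tin: Bystander: plain metal tin, 68 mm diameter, 75 mm high, loose. Origin under its centre.
- squeeze_bottle: Bystander: white plastic bottle, 48 mm diameter, 120 mm high, loose. Origin under its centre.
- loupe: Bystander: small black magnifier, 42 mm diameter, 30 mm high, loose. Origin under its centre.
- core_mount: Bystander: wooden bar with a glued tree core, 24 x 140 x 17 mm, loose. Origin under its centre, y along the bar.
- screwdriver: Bystander: screwdriver lying on the bench, loose.
Not all that is in view belongs to the job. What is shaped like the gun but green or purple is not meant.

How it is judged:
By the outcome, as a careful person would: the job done as asked, in the order asked, and still so for the second after the job is handed in, while the arm keeps its last pose, push and grip.
It also fails if it takes over 42 s, if anything falls off the work surface, if the arm or the gripper's body presses on something with over 40 N, if the wrist force passes 120 N, or if a joint passes its speed limit or range.

## Working session

There is one attempt and no reset: what is moved stays moved. The work goes in short steps, Python scripts to look and compute and a tool call to move; the robot and the scene stay as the last step left them, time stands still between calls to the robot, and variables do not carry over. Pictures are saved under pics/ and viewed, at most 10 in all, crops included, and the job is handed in when it is done.

Besides the shell and the picture viewer there is one more tool, called by a JSON object that holds its "op" and its "data". play_rows: Moves the arm, as the interface text tells. Its arguments: {"type":"object","properties":{"steps":{"type":"array"}},"required":["steps"]}

```bash
mkdir -p pics
cat > h.py <<'E'
import numpy as np, cv2
from station import *
def cap(n,save=None):
    c=capture(n)
    if save: cv2.imwrite('pics/'+save,c['frame']); np.savez('pics/'+save+'.npz',**c)
    return c
def load(save): return dict(np.load('pics/'+save+'.npz'))
def cloud(c):
    z=c['range_z']; v,u=np.mgrid[0:480,0:640]
    p=np.stack([(u-c['cx'])/c['fx']*z,(v-c['cy'])/c['fy']*z,z],-1)
    w=p@np.array(c['rotation']).T+np.array(c['xyz']); w[z==0]=np.nan
    return w
E
python3 - <<'E'
from h import *
for n in ('side','top','wrist'):
    c=cap(n,n+'0.png'); print(n,c['xyz'],np.round(c['rotation'],3).tolist(),c['fx'])
s=sense(); print(s['time_s'],s['tcp_pos'],np.round(s['ee_rot'],3).tolist(),s['wrist_force'])
E
```

```text
side [ 0.22145085 -0.54685442  0.83646924] [[0.909, -0.317, 0.271], [-0.417, -0.698, 0.582], [0.005, -0.642, -0.767]] 451.34000608695595
top [0.306937   0.01275327 1.63958038] [[0.003, -0.991, 0.131], [-1.0, -0.002, 0.009], [-0.008, -0.131, -0.991]] 566.2749192717155
wrist [0.27333539 0.56687103 0.38600336] [[-0.314, -0.908, -0.276], [-0.949, 0.301, 0.091], [0.001, 0.29, -0.957]] 390.57520482327135
0.15 [0.19634334 0.59293209 0.24043751] [[0.949, -0.314, -0.0], [-0.314, -0.949, -0.002], [0.0, 0.002, -1.0]] [-0.35536834  0.10026819 -0.07344821]
```

View pics/side0.png

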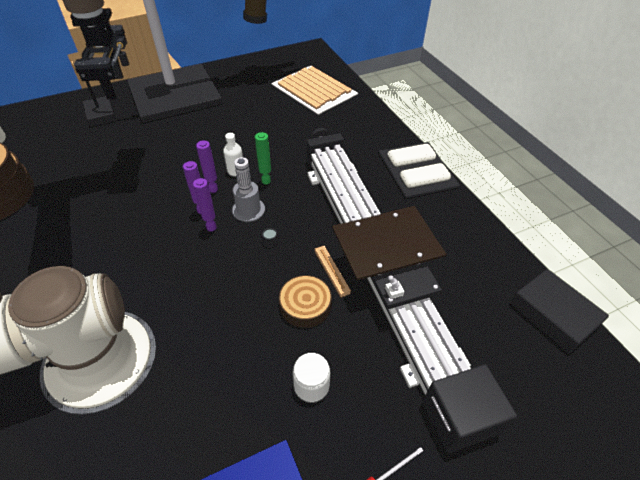

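View pics/top0.png

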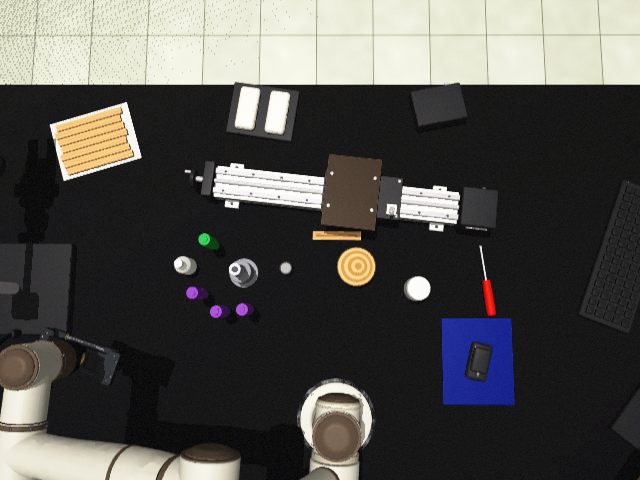

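The side picture shows the steel gun in its holder at (243,180). Things it could be taken for: purple ones at (205,165), (192,182) and (203,205), a green one at (263,155), and the white bottle at (233,155). I choose the steel one in the grey cup. The nipple is at about (394,287) in side and (391,210) in top. Next I'll check both in one crop and measure.

Run:
```python
from h import *
a=load('side0.png');t=load('top0.png')
f=lambda c,u,v,h,k:cv2.resize(c['frame'][v-h:v+h,u-h:u+h],(k,k),interpolation=cv2.INTER_CUBIC)
cv2.imwrite('pics/crop1.png',np.vstack([np.hstack([f(a,245,190,40,300),f(a,400,290,30,300)]),np.hstack([f(t,240,270,25,300),f(t,391,205,20,300)])]))
for n,c,pts in(('side',a,[(243,162),(243,175),(245,200),(391,282),(394,287),(394,292),(390,330)]),('top',t,[(234,269),(236,270),(242,272),(391,210),(391,206),(391,213),(183,265),(205,240),(242,310),(217,312),(192,293)])):
    w=cloud(c)
    for u,v in pts: print(n,u,v,np.round(w[v,u],4))
# top cloud around gun and nipple: highest points
w=cloud(t)
for (u,v,h) in((238,270,16),(391,208,10)):
    p=w[v-h:v+h,u-h:u+h].reshape(-1,3); p=p[np.argsort(-p[:,2])][:14]; print(np.round(p,4))
# stage direction
```

```text
side 243 162 [0.4092 0.2581 0.1637]
side 243 175 [0.4028 0.2507 0.1327]
side 245 200 [0.3949 0.2369 0.067 ]
side 391 282 [ 0.5668 -0.1491  0.1209]
side 394 287 [ 0.5728 -0.154   0.1069]
side 394 292 [ 0.5713 -0.1591  0.0972]
side 390 330 [ 0.5598 -0.1874  0.0014]
top 234 269 [0.4075 0.2675 0.1602]
top 236 270 [0.4046 0.2614 0.1648]
top 242 272 [0.4024 0.253  0.1181]
top 391 210 [ 0.5688 -0.1474  0.1364]
top 391 206 [ 0.5846 -0.1504  0.11  ]
top 391 213 [ 0.5675 -0.1517  0.0958]
top 183 265 [0.4229 0.4197 0.0913]
top 205 240 [0.485  0.348  0.1506]
top 242 310 [0.3012 0.2454 0.1522]
top 217 312 [0.2959 0.31   0.1548]
top 192 293 [0.3449 0.3772 0.1533]
[[0.4146 0.2685 0.1704]
 [0.4173 0.2636 0.1691]
 [0.4226 0.269  0.1689]
 [0.4044 0.2713 0.168 ]
 [0.4149 0.2638 0.1675]
 [0.4149 0.2612 0.1672]
 [0.4018 0.2662 0.1671]
 [0.3941 0.2686 0.1668]
 [0.415  0.2666 0.1661]
 [0.3993 0.2715 0.1659]
 [0.4071 0.2718 0.1656]
 [0.4019 0.269  0.1655]
 [0.4072 0.2744 0.1654]
 [0.4124 0.2693 0.1653]]
[[ 0.5626 -0.1442  0.1411]
 [ 0.5653 -0.1469  0.1409]
 [ 0.5684 -0.1445  0.1391]
 [ 0.5687 -0.15    0.1374]
 [ 0.5634 -0.15    0.1365]
 [ 0.5688 -0.1474  0.1364]
 [ 0.5662 -0.1501  0.136 ]
 [ 0.5716 -0.1475  0.136 ]
 [ 0.5664 -0.1449  0.1346]
 [ 0.5644 -0.148   0.1307]
 [ 0.5733 -0.1431  0.1264]
 [ 0.579  -0.146   0.1256]
 [ 0.5792 -0.1515  0.1242]
 [ 0.5738 -0.1516  0.1235]]
```

View pics/crop1.png

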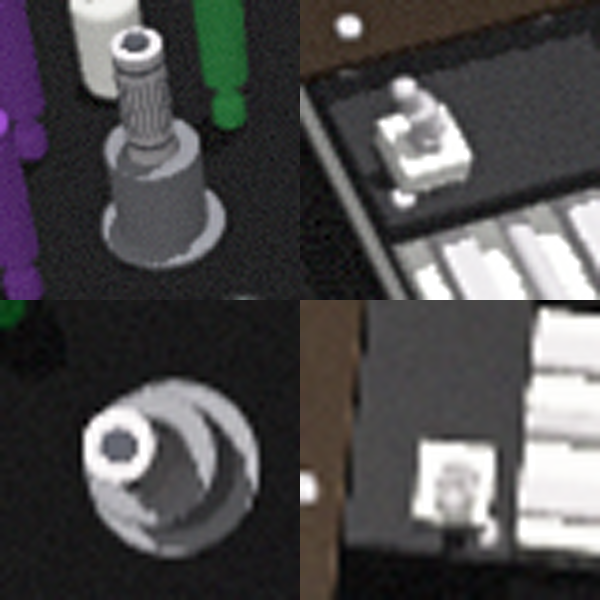

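The crop confirms it: the steel knurled gun stands in the grey cup, and the ball-headed nipple leans from its white block. I'll survey the nipple with the wrist camera first.

{"op": "play_rows", "data": {"steps": [{"dz": -40,"claw": 87},{"dz": -40},{"dx": 29.7,"dy": 30.7},{"dx": 29.7,"dy": 30.7},{"dx": 29.7,"dy": 30.7},{"dx": 29.7,"dy": 30.7},{"dx": 29.7,"dy": 30.7},{"dx": 29.7,"dy": 30.7},{"dx": 29.7,"dy": 30.7},{"dx": 29.7,"dy": 30.7},{"dx": 29.7,"dy": 30.7},{"dx": 29.7,"dy": 30.7},{"dx": 29.7,"dy": 30.7},{"dx": 29.7,"dy": 30.7},{"dx": 29.7,"dy": 30.7},{"dx": 29.7,"dy": 30.7},{"dx": 29.7,"dy": 30.7},{"dx": 29.7,"dy": 30.7},{"dx": 29.7,"dy": 30.7},{"dx": 29.7,"dy": 30.7}]}}

```text
invalid input at $.steps[0]: expected keys ax, ay, az, dx, dy, dz, claw
```

{"op": "play_rows", "data": {"steps": [{"ax": 0,"ay": 0,"az": 0,"dx": 0,"dy": 0,"dz": -40,"claw": 87},{"ax": 0,"ay": 0,"az": 0,"dx": 0,"dy": 0,"dz": -40,"claw": 87},{"ax": 0,"ay": 0,"az": 0,"dx": 30,"dy": 31,"dz": 0,"claw": 87},{"ax": 0,"ay": 0,"az": 0,"dx": 30,"dy": 31,"dz": 0,"claw": 87},{"ax": 0,"ay": 0,"az": 0,"dx": 30,"dy": 31,"dz": 0,"claw": 87},{"ax": 0,"ay": 0,"az": 0,"dx": 30,"dy": 31,"dz": 0,"claw": 87},{"ax": 0,"ay": 0,"az": 0,"dx": 30,"dy": 31,"dz": 0,"claw": 87},{"ax": 0,"ay": 0,"az": 0,"dx": 30,"dy": 31,"dz": 0,"claw": 87},{"ax": 0,"ay": 0,"az": 0,"dx": 30,"dy": 31,"dz": 0,"claw": 87},{"ax": 0,"ay": 0,"az": 0,"dx": 30,"dy": 31,"dz": 0,"claw": 87},{"ax": 0,"ay": 0,"az": 0,"dx": 30,"dy": 31,"dz": 0,"claw": 87},{"ax": 0,"ay": 0,"az": 0,"dx": 30,"dy": 31,"dz": 0,"claw": 87},{"ax": 0,"ay": 0,"az": 0,"dx": 30,"dy": 31,"dz": 0,"claw": 87},{"ax": 0,"ay": 0,"az": 0,"dx": 30,"dy": 31,"dz": 0,"claw": 87},{"ax": 0,"ay": 0,"az": 0,"dx": 30,"dy": 31,"dz": 0,"claw": 87},{"ax": 0,"ay": 0,"az": 0,"dx": 30,"dy": 31,"dz": 0,"claw": 87},{"ax": 0,"ay": 0,"az": 0,"dx": 30,"dy": 31,"dz": 0,"claw": 87},{"ax": 0,"ay": 0,"az": 0,"dx": 30,"dy": 31,"dz": 0,"claw": 87},{"ax": 0,"ay": 0,"az": 0,"dx": 30,"dy": 31,"dz": 0,"claw": 87},{"ax": 0,"ay": 0,"az": 0,"dx": 0,"dy": 0,"dz": 40,"claw": 87}]}}

```text
time_s: 2.15
tcp_pos: [0.5196, -0.0711, 0.2851]
ee_rot: [[0.948, -0.319, 0.012], [-0.319, -0.948, -0.001], [0.012, -0.003, -1.0]]
wrist_force: [-0.5, 1.6, -0.8]
gripper_width: 1.003
gripper_force: 0.0
```

Run:
```python
from h import *
c=cap('wrist','wA.png'); print(c['xyz'],sense()['joints'])
```

```text
[ 0.59469947 -0.0975964   0.43174579] [ 10.20609573  10.43352227 -10.9319541   -0.21582914 -69.17072043
  61.21185884]
```

{"op": "play_rows", "data": {"steps": [{"ax": 0,"ay": 0,"az": 0,"dx": 20,"dy": 40,"dz": 20,"claw": 87},{"ax": 0,"ay": 0,"az": 0,"dx": 20,"dy": 40,"dz": 20,"claw": 87},{"ax": 0,"ay": 0,"az": 0,"dx": 0,"dy": 40,"dz": 0,"claw": 87},{"ax": 0,"ay": 0,"az": 0,"dx": 0,"dy": 0,"dz": 0,"claw": 87},{"ax": 0,"ay": 0,"az": 0,"dx": 0,"dy": 0,"dz": 0,"claw": 87}]}}

```text
time_s: 2.7
tcp_pos: [0.5147, -0.1941, 0.2413]
ee_rot: [[0.949, -0.316, -0.001], [-0.316, -0.949, 0.0], [-0.001, 0.0, -1.0]]
wrist_force: [-0.6, -0.0, 0.7]
gripper_width: 0.996
gripper_force: 0.0
```

Run:
```python
from h import *
b=cap('wrist','wB.png'); a=load('wA.png'); print(b['xyz'])
def proj(c,p):
    q=(np.array(p)-c['xyz'])@c['rotation']; return np.array([c['fx']*q[0]/q[2]+c['cx'],c['fy']*q[1]/q[2]+c['cy']]),q[2]
ims=[]
for c in(a,b):
    (u,v),d=proj(c,(0.567,-0.147,0.125)); print(u,v,d)
    u=int(np.clip(u,40,600));v=int(np.clip(v,40,440))
    ims.append(cv2.resize(c['frame'][v-40:v+40,u-40:u+40],(400,400),interpolation=cv2.INTER_CUBIC)); print(u-40,v-40)
cv2.imwrite('pics/cropAB.png',np.hstack(ims))
```

```text
[ 0.5917741  -0.22045348  0.38690601]
394.9231520816613 138.00236344129166 0.2972399067510989
354 98
229.1461965091986 190.40732051296123 0.2642181389296926
189 150
```

View pics/cropAB.png

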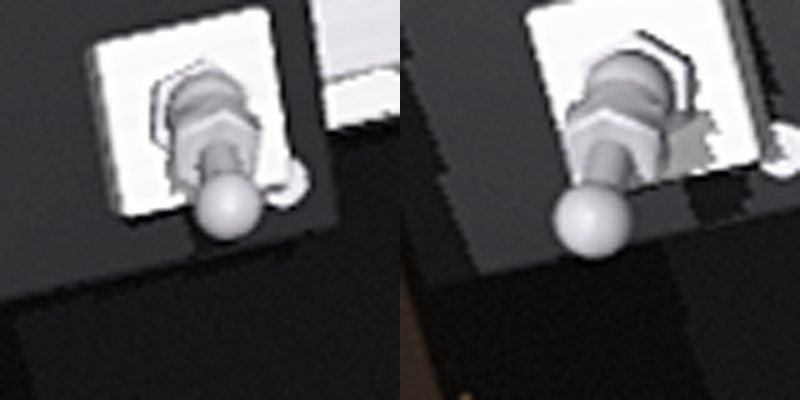

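A shows the ball at px (399.4,138.8) and the neck running up to the hexagon. B shows the ball at (227,193). Next I'll solve for ball position and axis azimuth, then overlay the result.

```bash
cat >> h.py <<'E'
from scipy.optimize import least_squares
def proj(c,p):
    q=(np.atleast_2d(p)-c['xyz'])@c['rotation']; return np.stack([c['fx']*q[:,0]/q[:,2]+c['cx'],c['fy']*q[:,1]/q[:,2]+c['cy']],-1)
def tri(obs,x0=(0.5,0,0.13)):
    r=least_squares(lambda p:np.concatenate([proj(c,p)[0]-uv for c,uv in obs]),x0); return r.x,np.abs(r.fun).max()
def axis(az,tilt=30): a,t=np.radians([az,tilt]); return np.array([np.sin(t)*np.cos(a),np.sin(t)*np.sin(a),np.cos(t)])
E
python3 - <<'E'
from h import *
a=load('wA.png');b=load('wB.png')
P,e=tri([(a,(399.4,138.8)),(b,(227.0,193.0))]); print('ball',P,e)
T=tri([(load('side0.png'),(390.7,277.3)),(a,(399.4,138.8)),(b,(227.0,193.0))]); print(T)
for az in range(140,230,10):
    n=axis(az); o=[]
    for c in(a,b):
        d=proj(c,P-n*0.011)[0]-proj(c,P)[0]; o.append((np.degrees(np.arctan2(d[0],-d[1])),np.hypot(*d)))
    print(az,np.round(o,1).tolist())
for c,f in((a,'A'),(b,'B')):
    u,v=proj(c,P)[0]; s=12; x0,y0=int(u)-20,int(v)-25
    im=cv2.resize(c['frame'][y0:y0+33,x0:x0+33],None,fx=s,fy=s,interpolation=cv2.INTER_CUBIC)
    for az,col in((160,(255,0,0)),(180,(0,200,0)),(200,(0,0,255))):
        q=(proj(c,[P,P-axis(az)*0.013])-[x0,y0]+.5)*s
        cv2.line(im,*[tuple(map(int,k)) for k in q],col,1)
    cv2.imwrite(f'pics/z{f}.png',im)
cv2.imwrite('pics/zAB.png',np.hstack([cv2.imread('pics/zA.png'),cv2.imread('pics/zB.png')]))
E
```

```text
ball [ 0.56669639 -0.1481449   0.13613555] 0.3696247119786449
(array([ 0.56654261, -0.1480423 ,  0.13549718]), np.float64(0.9283243338060743))
140 [[4.9, 7.5], [29.5, 11.7]]
150 [[-4.1, 7.9], [22.4, 11.5]]
160 [[-12.8, 8.2], [15.2, 11.1]]
170 [[-21.4, 8.5], [8.0, 10.8]]
180 [[-29.8, 8.8], [0.7, 10.3]]
190 [[-38.1, 9.0], [-6.7, 9.8]]
200 [[-46.3, 9.2], [-14.3, 9.3]]
210 [[-54.5, 9.3], [-22.1, 8.6]]
220 [[-62.5, 9.5], [-30.4, 8.0]]
```

View pics/zAB.png

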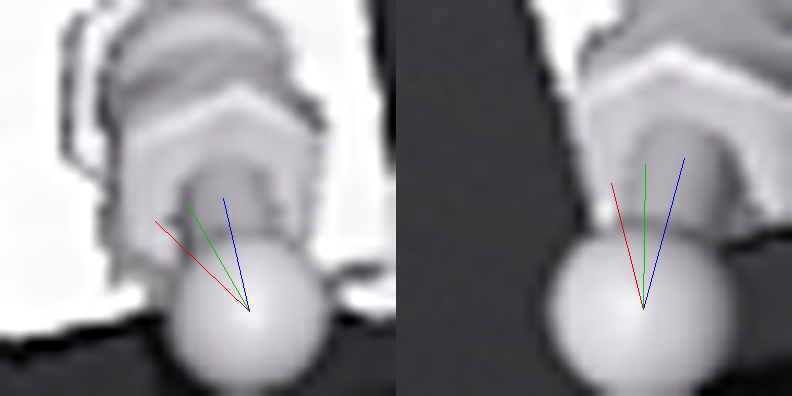

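The neck midlines agree at lean azimuth ≈156°, with the ball at (0.5667,-0.148,~0.134). Now I'll look at the gun from two places.

{"op": "play_rows", "data": {"steps": [{"ax": 0,"ay": 0,"az": 0,"dx": -24,"dy": -35,"dz": -8,"claw": 87},{"ax": 0,"ay": 0,"az": 0,"dx": -24,"dy": -35,"dz": -8,"claw": 87},{"ax": 0,"ay": 0,"az": 0,"dx": -24,"dy": -35,"dz": -8,"claw": 87},{"ax": 0,"ay": 0,"az": 0,"dx": -24,"dy": -35,"dz": -8,"claw": 87},{"ax": 0,"ay": 0,"az": 0,"dx": -24,"dy": -35,"dz": -8,"claw": 87},{"ax": 0,"ay": 0,"az": 0,"dx": -24,"dy": -35,"dz": 0,"claw": 87},{"ax": 0,"ay": 0,"az": 0,"dx": -24,"dy": -35,"dz": 0,"claw": 87},{"ax": 0,"ay": 0,"az": 0,"dx": -24,"dy": -35,"dz": 0,"claw": 87},{"ax": 0,"ay": 0,"az": 0,"dx": -24,"dy": -35,"dz": 0,"claw": 87},{"ax": 0,"ay": 0,"az": 0,"dx": -24,"dy": -35,"dz": 0,"claw": 87},{"ax": 0,"ay": 0,"az": 5.6,"dx": 0,"dy": 0,"dz": 0,"claw": 87},{"ax": 0,"ay": 0,"az": 0,"dx": 0,"dy": 0,"dz": 0,"claw": 87},{"ax": 0,"ay": 0,"az": 0,"dx": 0,"dy": 0,"dz": 0,"claw": 87}]}}

```text
time_s: 4.05
tcp_pos: [0.3968, 0.2144, 0.2816]
ee_rot: [[0.916, -0.402, 0.0], [-0.402, -0.916, 0.0], [0.0, -0.0, -1.0]]
wrist_force: [-1.3, 0.8, 0.3]
gripper_width: 1.0
gripper_force: 0.0
```

Run:
```python
from h import *
c=cap('wrist','wC.png'); print(c['xyz'],sense()['tcp_pos'],np.round(sense()['ee_rot'],3).tolist())
```

```text
[0.47097658 0.18103948 0.42730365] [0.39701411 0.21393216 0.28151359] [[0.915, -0.403, 0.0], [-0.403, -0.915, 0.0], [0.0, -0.0, -1.0]]
```

{"op": "play_rows", "data": {"steps": [{"ax": 0,"ay": 0,"az": 0,"dx": 0,"dy": -40,"dz": 0,"claw": 87},{"ax": 0,"ay": 0,"az": 0,"dx": 0,"dy": -40,"dz": 0,"claw": 87},{"ax": 0,"ay": 0,"az": 0,"dx": 0,"dy": 0,"dz": 0,"claw": 87},{"ax": 0,"ay": 0,"az": 0,"dx": 0,"dy": 0,"dz": 0,"claw": 87}]}}

```text
time_s: 4.5
tcp_pos: [0.4299, 0.2867, 0.2806]
ee_rot: [[0.914, -0.405, -0.001], [-0.405, -0.914, -0.001], [-0.001, 0.002, -1.0]]
wrist_force: [-0.8, -0.6, -1.2]
gripper_width: 0.996
gripper_force: 0.0
```

Run:
```python
from h import *
d=cap('wrist','wD.png'); c=load('wC.png'); print(d['xyz'],sense()['tcp_pos'])
ims=[]
for k in(c,d):
    u,v=proj(k,(0.402,0.262,0.163))[0].astype(int); u=np.clip(u,50,590);v=np.clip(v,50,430); print(u-50,v-50)
    ims.append(cv2.resize(k['frame'][v-50:v+50,u-50:u+50],(400,400),interpolation=cv2.INTER_CUBIC))
cv2.imwrite('pics/cropCD.png',np.hstack(ims))
```

```text
[0.50425179 0.25323989 0.4262933 ] [0.42970692 0.28612075 0.28091724]
206 207
316 209
```

View pics/cropCD.png

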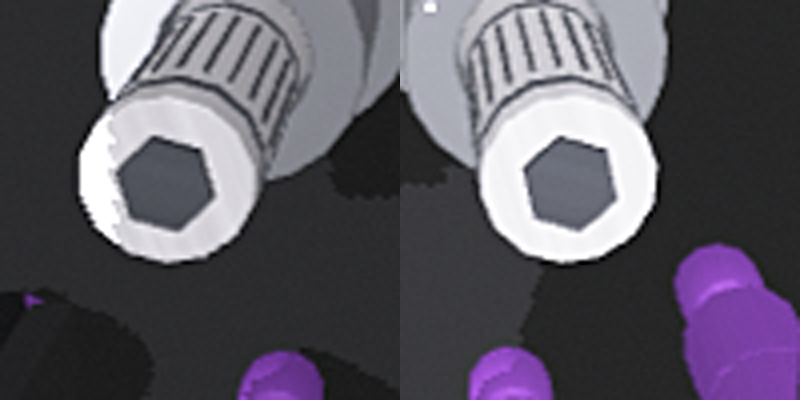

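C and D show the gun's rear face centred at crop (170,178) and (168,178), with the hexagon at (166,184) and (170,184). No lookalike is close by.

Run:
```python
from h import *
c=load('wC.png');d=load('wD.png')
k=lambda o,p:(o[0]+(p[0]+.5)/4-.5,o[1]+(p[1]+.5)/4-.5)
C=(206,207);D=(316,209)
for pc,pd in(((170,178),(168,178)),((166,184),(170,184))): print(tri([(c,k(C,pc)),(d,k(D,pd))]))
s=load('side0.png'); t=load('top0.png')
print('with side',tri([(c,k(C,(168,181))),(d,k(D,(169,181))),(s,(240.7,161.2))]), tri([(s,(240.7,161.0)),(t,(234.7,268.9))]))
for q in(c,d,t):
    w=cloud(q).reshape(-1,3); m=(np.hypot(w[:,0]-.403,w[:,1]-.262)<.03)&(w[:,2]>.15); p=w[m]; print(len(p),np.median(p,0),(p.max(0)+p.min(0))/2)
S=sense(); print(S['tcp_pos'],S['joints'])
```

```text
(array([0.4080726 , 0.26623468, 0.15951265]), np.float64(0.0037092410946115706))
(array([0.40827445, 0.26615381, 0.1634132 ]), np.float64(0.01350383695620394))
with side (array([0.40777741, 0.26641147, 0.1604278 ]), np.float64(0.7340211833277408)) (array([0.40669487, 0.26549585, 0.16207536]), np.float64(0.37034275180042187))
7561 [0.4201544  0.25549779 0.30610917] [0.41176687 0.2652479  0.25358951]
4910 [0.41377801 0.24481839 0.28637076] [0.4087928  0.25916888 0.24663607]
123 [0.40995175 0.26567234 0.16074096] [0.40881553 0.26605193 0.16020426]
[0.42970692 0.28612075 0.28091724] [ 5.16831974e+01  9.83447802e+00 -1.07777726e+01 -1.10047053e-02
 -6.94599575e+01  1.43762006e+01]
```

{"op": "play_rows", "data": {"steps": [{"ax": 0,"ay": 0,"az": 0,"dx": -11.9,"dy": 27.2,"dz": 0,"claw": 87},{"ax": 0,"ay": 0,"az": 0,"dx": 0,"dy": 0,"dz": 20,"claw": 87},{"ax": 0,"ay": 0,"az": 0,"dx": 0,"dy": 0,"dz": 20,"claw": 87},{"ax": 0,"ay": 0,"az": 0,"dx": 0,"dy": 0,"dz": 20,"claw": 87},{"ax": 0,"ay": 0,"az": 0,"dx": 0,"dy": 0,"dz": 10,"claw": 87},{"ax": 0,"ay": 0,"az": 0,"dx": 0,"dy": 0,"dz": 0,"claw": 87},{"ax": 0,"ay": 0,"az": 0,"dx": 0,"dy": 0,"dz": 0,"claw": 87}]}}

```text
time_s: 5.25
tcp_pos: [0.4083, 0.2668, 0.2122]
ee_rot: [[0.914, -0.406, 0.001], [-0.406, -0.914, 0.001], [0.001, -0.001, -1.0]]
wrist_force: [-0.5, -0.3, 0.5]
gripper_width: 1.001
gripper_force: 0.0
```

{"op": "play_rows", "data": {"steps": [{"ax": 0,"ay": 0,"az": 0,"dx": 0,"dy": 0.9,"dz": 20,"claw": 87},{"ax": 0,"ay": 0,"az": 0,"dx": 0,"dy": 0,"dz": 20,"claw": 87},{"ax": 0,"ay": 0,"az": 0,"dx": 0,"dy": 0,"dz": 20,"claw": 87},{"ax": 0,"ay": 0,"az": 0,"dx": 0,"dy": 0,"dz": 15,"claw": 87},{"ax": 0,"ay": 0,"az": 0,"dx": 0,"dy": 0,"dz": 12,"claw": 87},{"ax": 0,"ay": 0,"az": 0,"dx": 0,"dy": 0,"dz": 0,"claw": 87},{"ax": 0,"ay": 0,"az": 0,"dx": 0,"dy": 0,"dz": 0,"claw": 87},{"ax": 0,"ay": 0,"az": 0,"dx": 0,"dy": 0,"dz": 0,"claw": 45},{"ax": 0,"ay": 0,"az": 0,"dx": 0,"dy": 0,"dz": 0,"claw": 36},{"ax": 0,"ay": 0,"az": 0,"dx": 0,"dy": 0,"dz": 0,"claw": 20},{"ax": 0,"ay": 0,"az": 0,"dx": 0,"dy": 0,"dz": 0,"claw": 0},{"ax": 0,"ay": 0,"az": 0,"dx": 0,"dy": 0,"dz": 0,"claw": 0},{"ax": 0,"ay": 0,"az": 0,"dx": 0,"dy": 0,"dz": 0,"claw": 0},{"ax": 0,"ay": 0,"az": 0,"dx": 0,"dy": 0,"dz": 0,"claw": 0}]}}

```text
time_s: 6.65
tcp_pos: [0.4075, 0.2662, 0.1242]
ee_rot: [[0.914, -0.405, -0.0], [-0.405, -0.914, -0.0], [0.0, 0.0, -1.0]]
wrist_force: [-0.5, -0.6, -0.1]
gripper_width: 0.445
gripper_force: 0.0
```

{"op": "play_rows", "data": {"steps": [{"ax": 0,"ay": 0,"az": 0,"dx": 0,"dy": 0,"dz": 0,"claw": 0},{"ax": 0,"ay": 0,"az": 0,"dx": 0,"dy": 0,"dz": 0,"claw": 0},{"ax": 0,"ay": 0,"az": 0,"dx": 0,"dy": 0,"dz": 0,"claw": 0},{"ax": 0,"ay": 0,"az": 0,"dx": 0,"dy": 0,"dz": 0,"claw": 0},{"ax": 0,"ay": 0,"az": 0,"dx": 0,"dy": 0,"dz": 0,"claw": 0}]}}

```text
time_s: 7.15
tcp_pos: [0.4076, 0.2663, 0.1243]
ee_rot: [[0.914, -0.406, 0.0], [-0.406, -0.914, 0.0], [0.0, -0.0, -1.0]]
wrist_force: [0.8, 0.5, 0.5]
gripper_width: 0.363
gripper_force: 30.0
```

{"op": "play_rows", "data": {"steps": [{"ax": 0,"ay": 0,"az": 0,"dx": 0,"dy": 0,"dz": -10,"claw": 0},{"ax": 0,"ay": 0,"az": 0,"dx": 0,"dy": 0,"dz": -20,"claw": 0},{"ax": 0,"ay": 0,"az": 0,"dx": 0,"dy": 0,"dz": -20,"claw": 0},{"ax": 0,"ay": 0,"az": 0,"dx": 0,"dy": 0,"dz": -25,"claw": 0},{"ax": 0,"ay": 0,"az": 0,"dx": 0,"dy": 0,"dz": -30,"claw": 0},{"ax": 0,"ay": 0,"az": 0,"dx": 0,"dy": 0,"dz": -30,"claw": 0},{"ax": 0,"ay": 0,"az": 0,"dx": 0,"dy": 0,"dz": -30,"claw": 0},{"ax": 0,"ay": 0,"az": 0,"dx": 0,"dy": 0,"dz": -15,"claw": 0},{"ax": 0,"ay": 0,"az": 0,"dx": 0,"dy": 0,"dz": 0,"claw": 0}]}}

```text
time_s: 8.05
tcp_pos: [0.4077, 0.2663, 0.3065]
ee_rot: [[0.914, -0.406, 0.002], [-0.406, -0.914, 0.003], [0.001, -0.004, -1.0]]
wrist_force: [0.1, -0.6, -4.4]
gripper_width: 0.363
gripper_force: 30.0
```

{"op": "play_rows", "data": {"steps": [{"ax": 0,"ay": 0,"az": 0,"dx": 20,"dy": 26,"dz": 0,"claw": 0},{"ax": 0,"ay": 0,"az": 0,"dx": 20,"dy": 26,"dz": 0,"claw": 0},{"ax": 0,"ay": 0,"az": 0,"dx": 20,"dy": 26,"dz": 0,"claw": 0},{"ax": 0,"ay": 0,"az": 0,"dx": 20,"dy": 26,"dz": 0,"claw": 0},{"ax": 0,"ay": 0,"az": 0,"dx": 20,"dy": 26,"dz": 0,"claw": 0},{"ax": 0,"ay": 0,"az": 0,"dx": 20,"dy": 26,"dz": 0,"claw": 0},{"ax": 0,"ay": 0,"az": 0,"dx": 20,"dy": 26,"dz": 0,"claw": 0},{"ax": 0,"ay": 0,"az": 0,"dx": 20,"dy": 26,"dz": 0,"claw": 0},{"ax": 0,"ay": 0,"az": 0,"dx": 20,"dy": 26,"dz": 0,"claw": 0},{"ax": 0,"ay": 0,"az": 0,"dx": 20,"dy": 26,"dz": 0,"claw": 0},{"ax": 0,"ay": 0,"az": 0,"dx": 20,"dy": 26,"dz": 0,"claw": 0},{"ax": 0,"ay": 0,"az": 0,"dx": 16,"dy": 26,"dz": 0,"claw": 0},{"ax": 0,"ay": 6,"az": 0,"dx": 0,"dy": 0,"dz": 0,"claw": 0},{"ax": 0,"ay": 6,"az": 0,"dx": 0,"dy": 0,"dz": 0,"claw": 0},{"ax": 0,"ay": 6,"az": 0,"dx": 0,"dy": 0,"dz": 0,"claw": 0},{"ax": 0,"ay": 6,"az": 0,"dx": 0,"dy": 0,"dz": 0,"claw": 0},{"ax": 0,"ay": 6,"az": 0,"dx": 0,"dy": 0,"dz": 0,"claw": 0},{"ax": 0,"ay": 0,"az": 0,"dx": 0,"dy": 0,"dz": 0,"claw": 0},{"ax": 0,"ay": 0,"az": 0,"dx": 0,"dy": 0,"dz": 0,"claw": 0}]}}

```text
time_s: 9.95
tcp_pos: [0.4953, -0.1152, 0.3027]
ee_rot: [[0.794, -0.406, 0.453], [-0.352, -0.914, -0.203], [0.496, 0.002, -0.868]]
wrist_force: [1.4, 0.5, -3.7]
gripper_width: 0.362
gripper_force: 30.0
```

```bash
cat >> h.py <<'E'
def goal(ball,az,dist,s=None,tilt=30):
    "tool-frame rotvec (deg) to point tool z along -axis, then shift (mm, in the turned frame) to TCP=ball+n*dist"
    from scipy.spatial.transform import Rotation as Ro
    s=s or sense(); R=np.array(s['ee_rot']); n=axis(az,tilt); z=R.T@(-n); v=np.cross([0,0,1],z); a=np.arcsin(np.linalg.norm(v)); rv=v/max(np.linalg.norm(v),1e-9)*a
    R2=R@Ro.from_rotvec(rv).as_matrix(); d=R2.T@(np.array(ball)+n*dist-s['tcp_pos'])
    return np.degrees(rv),d*1e3
E
python3 - <<'E'
from h import *
s=sense(); print(s['tcp_pos'],s['wrist_force'],s['joints'],s['gripper_width'])
print(goal((0.5667,-0.148,0.1345),156,0.1543))
w=cap('wrist','wE.png'); sd=cap('side','sE.png')
P=np.array((0.5667,-0.148,0.1345)); im=w['frame']; u,v=proj(w,P)[0]; print(u,v)
x0=int(np.clip(u-100,0,440));y0=int(np.clip(v-100,0,280)); a=cv2.resize(im[y0:y0+200,x0:x0+200],(400,400),interpolation=cv2.INTER_CUBIC)
u2,v2=proj(sd,P)[0]; x1,y1=int(u2)-60,int(v2)-70; b=cv2.resize(sd['frame'][y1:y1+100,x1:x1+100],(400,400),interpolation=cv2.INTER_CUBIC); print(x0,y0,x1,y1)
cv2.imwrite('pics/cropE.png',np.hstack([a,b]))
E
```

```text
[ 0.49530078 -0.1151792   0.30266386] [ 1.43702808  0.51444564 -3.69131353] [ 12.84634147  -5.21489862 -39.75004869  31.33260375 -35.04491385
  30.5223111 ] 0.3623071578631677
(array([ 0.0717418 ,  0.24748923, -0.        ]), array([-16.03445056,   0.92185006,  30.62209666]))
320.8059870772099 234.42868430816927
220 134 331 207
```

View pics/cropE.png

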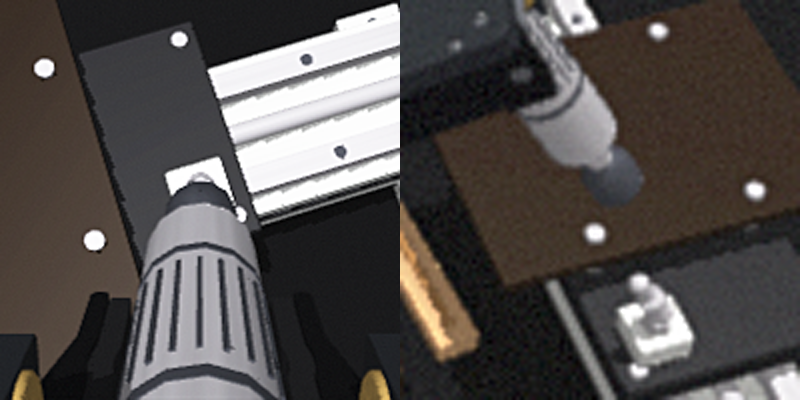

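{"op": "play_rows", "data": {"steps": [{"ax": 0,"ay": 0.25,"az": 0,"dx": -16,"dy": 0.9,"dz": 0,"claw": 0},{"ax": 0,"ay": 0,"az": 0,"dx": 0,"dy": 0,"dz": 15,"claw": 0},{"ax": 0,"ay": 0,"az": 0,"dx": 0,"dy": 0,"dz": 15,"claw": 0},{"ax": 0,"ay": 0,"az": 0,"dx": 0,"dy": 0,"dz": 0,"claw": 0},{"ax": 0,"ay": 0,"az": 0,"dx": 0,"dy": 0,"dz": 0,"claw": 0},{"ax": 0,"ay": 0,"az": 0,"dx": 0,"dy": 0,"dz": 0,"claw": 0}]}}

```text
time_s: 10.65
tcp_pos: [0.4986, -0.1159, 0.2717]
ee_rot: [[0.789, -0.406, 0.462], [-0.351, -0.914, -0.204], [0.505, -0.001, -0.863]]
wrist_force: [-0.2, -0.2, -4.6]
gripper_width: 0.362
gripper_force: 30.0
```

Run:
```python
from h import *
s=sense(); R=np.array(s['ee_rot']); print(s['tcp_pos'],s['wrist_force'],np.round(R,3).tolist())
B=(0.5667,-0.148,0.1345); print(goal(B,156,0.1543))
w=cap('wrist','wF.png'); sd=cap('side','sF.png')
T=np.array(s['tcp_pos']); z=R[:,2]; x=R[:,0]; y=R[:,1]
for c,f,k,W in((w,'w',4,100),(sd,'s',5,80)):
    u,v=proj(c,(np.array(B)+T+z*.1143)/2)[0]; x0,y0=int(u-W/2),int(v-W/2)
    im=cv2.resize(c['frame'][y0:y0+W,x0:x0+W],(400,400),interpolation=cv2.INTER_CUBIC)
    m=lambda p:[tuple(map(int,(q-[x0,y0]+.5)*k)) for q in proj(c,p)]
    ring=[T+z*.1143+.012*(np.cos(t)*x+np.sin(t)*y) for t in np.linspace(0,6.28,24)]
    cv2.polylines(im,[np.array(m(ring))],1,(0,255,255),1)
    cv2.circle(im,m([B])[0],4,(0,0,255),1); n=axis(156)
    for side in(-1,1):
        h=np.cross(n,np.array(c['xyz'])-B); h/=np.linalg.norm(h)
        cv2.line(im,*m([T+z*.04+side*.016*h,T+z*.0743+side*.016*h]),(0,255,0),1)
    cv2.line(im,*m([np.array(B)-n*.02,np.array(B)+n*.03]),(255,0,255),1)
    cv2.imwrite(f'pics/F{f}.png',im)
cv2.imwrite('pics/cropF.png',np.hstack([cv2.imread('pics/Fw.png'),cv2.imread('pics/Fs.png')]))
```

```text
[ 0.4986397  -0.11591246  0.27166122] [-0.2482105  -0.15771638 -4.58394384] [[0.789, -0.406, 0.462], [-0.351, -0.914, -0.204], [0.505, -0.001, -0.863]]
(array([-0.0905909 , -0.34572692,  0.        ]), array([-3.43233324,  1.6297139 ,  2.09878044]))
```

View pics/cropF.png

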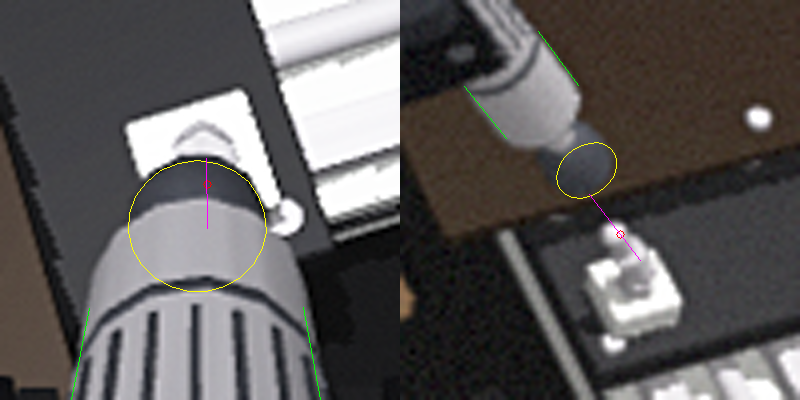

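The wrist and side overlays show the gun where predicted, but the ball sits ~1.4 px left of my estimate in side. I'll refine the ball with the settled view B, side and the known height.

Run:
```python
from h import *
sd=load('sF.png'); s0=load('side0.png'); b=load('wB.png'); a=load('wA.png')
print('pred side',proj(sd,(0.5667,-0.148,0.1345)))
g=((sd['frame'].astype(float)+s0['frame'])/2).mean(2)
print('cols 384..398'); print(np.round(g[272:288,384:399]).astype(int))
def ray(c,uv,z):
    d=np.array(c['rotation'])@[(uv[0]-c['cx'])/c['fx'],(uv[1]-c['cy'])/c['fy'],1]; return c['xyz']+d*(z-c['xyz'][2])/d[2]
for z in(.133,.1345,.136): print(z,ray(b,(227,193),z),ray(a,(399.4,138.8),z),ray(s0,(390.3,277.5),z))
gb=b['frame'].mean(2); print(np.round(gb[183:204,216:240]).astype(int))
```

```text
pred side [[391.61876054 277.49221554]]
cols 384..398
[[ 31  26  32  32  32  31  29  32  35  37  33  34  34  30  32]
 [ 33  30  34  35  34  26  32  30  31  34  27  32  34  33  32]
 [ 33  33  32  34  26  28  35  37  28  25  36  34  43  65  56]
 [ 32  37  31  30  40  82 124 126  80  37  55  64  58  66  68]
 [ 29  30  30  42 107 204 236 249 214  90  54  60  60  65  67]
 [ 28  33  42  65 124 215 240 250 227 128  75  62  58  61  66]
 [ 64  60  64  67 114 188 219 231 211 177 174 134  70  58  61]
 [ 67  66  64  66  91 146 169 173 164 174 211 210 140  65  58]
 [ 70  64  65  61  62  84 111 130 139 164 201 231 212 130 103]
 [ 61  66  66  61  54  65 101 119 127 152 196 231 231 200 242]
 [ 66  60  60  62  71 107 118 124 140 183 226 228 216 200 247]
 [ 58  66 108 149 205 255 233 162 202 209 216 196 175 189 232]
 [ 68 139 255 255 255 255 255 232 170 162 149 151 164 188 217]
 [ 64 108 219 255 255 255 255 245 140 124 125 134 152 180 181]
 [ 62  96 175 255 255 219 202 160 115 115 125 129 148 166 198]
 [ 71 109 138 212 255 177 156 122 109 121 133 137 136 156 227]]
0.133 [ 0.56660759 -0.14725223  0.133
[... 1745 characters left out ...]
54  53  47  80 160 205 213 216 220 214 207 202 194 187 173 152 123
   84  51  52  48  43  39]
 [ 56  55  55  51  45 104 181 202 209 209 204 199 191 182 176 161 139  99
   53  32  32  27  20  16]
 [ 55  55  57  55  52  50 107 175 189 198 193 188 179 171 162 142 103  47
   10   9   9  10   8  11]
 [ 55  56  54  55  53  48  42  72 128 165 171 166 154 142 129  91  18   3
    8  13   9  12  10  14]
 [ 56  53  52  47  30  10  14  19  10  42  80  84  77  57  25   9   7   9
   14  13  13  12  14  14]
 [ 38  31  27  26  19  10  10  10   3   4   0   0   2   2   4  10   9  14
   14  12   9  12  10  13]
 [ 13   7  10  10  11  10   9  15  11  11   9   8  11  10  12  11  13  14
   14  10  14  12  16  13]]
```

Run:
```python
from h import *
print(goal((0.566,-0.147,0.1335),156,0.1293))
```

```text
(array([-0.0927863 , -0.33697007,  0.        ]), array([-4.32081631,  0.83537609, 27.47956342]))
```

{"op": "play_rows", "data": {"steps": [{"ax": -0.1,"ay": -0.35,"az": 0,"dx": -4.3,"dy": 0.8,"dz": 0,"claw": 0},{"ax": 0,"ay": 0,"az": 0,"dx": 0,"dy": 0,"dz": 9,"claw": 0},{"ax": 0,"ay": 0,"az": 0,"dx": 0,"dy": 0,"dz": 9,"claw": 0},{"ax": 0,"ay": 0,"az": 0,"dx": 0,"dy": 0,"dz": 9,"claw": 0},{"ax": 0,"ay": 0,"az": 0,"dx": 0,"dy": 0,"dz": 0,"claw": 0},{"ax": 0,"ay": 0,"az": 0,"dx": 0,"dy": 0,"dz": 0,"claw": 0},{"ax": 0,"ay": 0,"az": 0,"dx": 0,"dy": 0,"dz": 0,"claw": 0}]}}

```text
time_s: 11.45
tcp_pos: [0.5063, -0.1207, 0.2451]
ee_rot: [[0.792, -0.406, 0.456], [-0.351, -0.914, -0.204], [0.499, 0.001, -0.867]]
wrist_force: [-0.2, 0.2, -3.3]
gripper_width: 0.358
gripper_force: 30.0
```

Run:
```python
from h import *
s=sense(); print(s['tcp_pos'],s['wrist_force'],np.round(s['ee_rot'],3).tolist())
B=np.array((0.566,-0.147,0.1335)); print(goal(B,156,0.1293))
c=cap('side','sG.png'); w=cap('wrist','wG.png')
x0,y0=340,225; im=cv2.resize(c['frame'][y0:y0+80,x0:x0+80],(480,480),interpolation=cv2.INTER_CUBIC)
m=lambda p:[tuple(map(int,(q-[x0,y0]+.5)*6)) for q in proj(c,p)]
T=np.array(s['tcp_pos']);R=np.array(s['ee_rot']);z=R[:,2]
h=np.cross(z,np.array(c['xyz'])-B); h/=np.linalg.norm(h)
for k in(-1,1):
  cv2.line(im,*m([T+z*.04+k*.016*h,T+z*.0743+k*.016*h]),(0,255,0),1); cv2.line(im,*m([T+z*.0923+k*.012*h,T+z*.1143+k*.012*h]),(0,255,255),1)
cv2.line(im,*m([T+z*.1143,T+z*.1443]),(255,0,255),1)
cv2.imwrite('pics/cropG.png',im)
```

```text
[ 0.50628337 -0.12070085  0.24511452] [-0.16192988  0.20810178 -3.26959437] [[0.792, -0.406, 0.456], [-0.351, -0.914, -0.204], [0.499, 0.001, -0.867]]
(array([ 0.03803147,  0.06664814, -0.        ]), array([ 0.70177536, -0.26270188, -0.01364537]))
```

View pics/cropG.png

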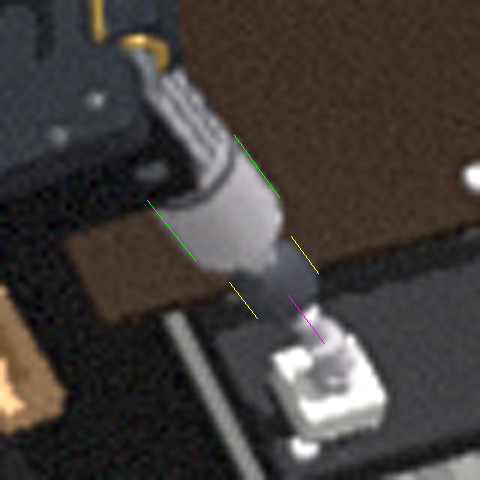

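The side view shows the coupler just above the ball at about (307,318), in line with it. Pushing on in small steps.

{"op": "play_rows", "data": {"steps": [{"ax": 0,"ay": 0,"az": 0,"dx": 0.7,"dy": -0.3,"dz": 3,"claw": 0},{"ax": 0,"ay": 0,"az": 0,"dx": 0,"dy": 0,"dz": 3,"claw": 0},{"ax": 0,"ay": 0,"az": 0,"dx": 0,"dy": 0,"dz": 3,"claw": 0},{"ax": 0,"ay": 0,"az": 0,"dx": 0,"dy": 0,"dz": 3,"claw": 0},{"ax": 0,"ay": 0,"az": 0,"dx": 0,"dy": 0,"dz": 3,"claw": 0},{"ax": 0,"ay": 0,"az": 0,"dx": 0,"dy": 0,"dz": 0,"claw": 0},{"ax": 0,"ay": 0,"az": 0,"dx": 0,"dy": 0,"dz": 0,"claw": 0}]}}

```text
time_s: 12.25
tcp_pos: [0.5136, -0.124, 0.2321]
ee_rot: [[0.792, -0.407, 0.455], [-0.352, -0.914, -0.204], [0.498, 0.002, -0.867]]
wrist_force: [1.1, -0.1, -3.6]
gripper_width: 0.36
gripper_force: 30.0
```

```bash
cat > st.py <<'E'
from h import *
s=sense();R=np.array(s['ee_rot']); F=R.T@s['wrist_force']; M=R.T@s['moment']
print(s['time_s'],s['tcp_pos'],'Ftool',F.round(2),'Mtool',M.round(3),s['gripper_width'],'togo',goal((0.566,-0.147,0.1335),156,0.1048))
E
python3 st.py
```

```text
12.25 [ 0.51362057 -0.12396373  0.23207102] Ftool [-0.87 -0.37  3.61] Mtool [ 0.079 -1.609  0.007] 0.36046383919389574 togo (array([ 0.0703114 ,  0.10229091, -0.        ]), array([ 0.26931158, -0.25968773,  9.17534398]))
```

{"op": "play_rows", "data": {"steps": [{"ax": 0,"ay": 0,"az": 0,"dx": 0.3,"dy": -0.2,"dz": 2,"claw": 0},{"ax": 0,"ay": 0,"az": 0,"dx": 0,"dy": 0,"dz": 2,"claw": 0},{"ax": 0,"ay": 0,"az": 0,"dx": 0,"dy": 0,"dz": 1,"claw": 0},{"ax": 0,"ay": 0,"az": 0,"dx": 0,"dy": 0,"dz": 0,"claw": 0},{"ax": 0,"ay": 0,"az": 0,"dx": 0,"dy": 0,"dz": 0,"claw": 0}]}}

```text
time_s: 12.75
tcp_pos: [0.5159, -0.1248, 0.2273]
ee_rot: [[0.793, -0.406, 0.454], [-0.352, -0.914, -0.204], [0.498, 0.002, -0.867]]
wrist_force: [1.1, -0.1, -5.2]
gripper_width: 0.359
gripper_force: 30.0
```

```bash
python3 st.py
```

```text
12.75 [ 0.51594107 -0.124804    0.22731091] Ftool [-1.72 -0.38  5.03] Mtool [-0.11  -1.625 -0.002] 0.35902922278798965 togo (array([ 0.08396498,  0.16110598, -0.        ]), array([ 0.51736208, -0.08311241,  3.82214931]))
```

{"op": "play_rows", "data": {"steps": [{"ax": 0,"ay": 0,"az": 0,"dx": 0,"dy": 0,"dz": 1,"claw": 0},{"ax": 0,"ay": 0,"az": 0,"dx": 0,"dy": 0,"dz": 1,"claw": 0},{"ax": 0,"ay": 0,"az": 0,"dx": 0,"dy": 0,"dz": 0,"claw": 0}]}}

```text
time_s: 13.05
tcp_pos: [0.5169, -0.1253, 0.2255]
ee_rot: [[0.793, -0.407, 0.454], [-0.352, -0.914, -0.204], [0.498, 0.002, -0.867]]
wrist_force: [2.5, -1.4, -6.7]
gripper_width: 0.363
gripper_force: 30.0
```

```bash
python3 st.py
```

```text
13.05 [ 0.51689516 -0.12526527  0.22551862] Ftool [-0.81  0.26  7.24] Mtool [-0.11  -1.434 -0.008] 0.3634113258498939 togo (array([ 0.09241308,  0.16396621, -0.        ]), array([ 0.49623192, -0.11646672,  1.74037018]))
```

{"op": "play_rows", "data": {"steps": [{"ax": 0,"ay": 0,"az": 0,"dx": 0,"dy": 0,"dz": 1,"claw": 0},{"ax": 0,"ay": 0,"az": 0,"dx": 0,"dy": 0,"dz": 1,"claw": 0},{"ax": 0,"ay": 0,"az": 0,"dx": 0,"dy": 0,"dz": 0,"claw": 0}]}}

```text
time_s: 13.35
tcp_pos: [0.518, -0.1257, 0.2244]
ee_rot: [[0.792, -0.407, 0.455], [-0.352, -0.914, -0.204], [0.498, 0.002, -0.867]]
wrist_force: [0.3, -1.5, -5.0]
gripper_width: 0.368
gripper_force: 30.0
```

```bash
python3 st.py
```

```text
13.35 [ 0.51795052 -0.12573199  0.22444846] Ftool [-1.72  1.21  4.8 ] Mtool [-0.374 -1.562 -0.031] 0.3678316132124794 togo (array([ 0.08423184,  0.10111404, -0.        ]), array([ 0.03195418, -0.11415668,  0.23660531]))
```

{"op": "play_rows", "data": {"steps": [{"ax": 0,"ay": 0,"az": 0,"dx": 0,"dy": 0,"dz": 1,"claw": 0},{"ax": 0,"ay": 0,"az": 0,"dx": 0,"dy": 0,"dz": 1,"claw": 0},{"ax": 0,"ay": 0,"az": 0,"dx": 0,"dy": 0,"dz": 1,"claw": 0},{"ax": 0,"ay": 0,"az": 0,"dx": 0,"dy": 0,"dz": 0,"claw": 0}]}}

```text
time_s: 13.75
tcp_pos: [0.5197, -0.1263, 0.2236]
ee_rot: [[0.791, -0.406, 0.457], [-0.351, -0.914, -0.204], [0.501, 0.001, -0.865]]
wrist_force: [-7.6, 2.0, 5.1]
gripper_width: 0.364
gripper_force: 30.0
```

```bash
python3 st.py
```

```text
13.75 [ 0.51968708 -0.12627255  0.22356403] Ftool [-4.19  1.29 -8.29] Mtool [-0.388 -2.575 -0.023] 0.36394423737491927 togo (array([ 0.03493318, -0.06867484,  0.        ]), array([-1.09036291,  0.09718265, -1.43247919]))
```

Seated: the reaction along the axis is now ~11 N, so the nose spring starts to give. Pushing on.

{"op": "play_rows", "data": {"steps": [{"ax": 0,"ay": 0,"az": 0,"dx": -0.3,"dy": 0,"dz": 1.5,"claw": 0},{"ax": 0,"ay": 0,"az": 0,"dx": -0.3,"dy": 0,"dz": 1.5,"claw": 0},{"ax": 0,"ay": 0,"az": 0,"dx": -0.2,"dy": 0,"dz": 1.5,"claw": 0},{"ax": 0,"ay": 0,"az": 0,"dx": -0.2,"dy": 0,"dz": 1.5,"claw": 0},{"ax": 0,"ay": 0,"az": 0,"dx": 0,"dy": 0,"dz": 0,"claw": 0},{"ax": 0,"ay": 0,"az": 0,"dx": 0,"dy": 0,"dz": 0,"claw": 0}]}}

```text
time_s: 14.35
tcp_pos: [0.522, -0.1272, 0.2188]
ee_rot: [[0.79, -0.406, 0.459], [-0.351, -0.914, -0.205], [0.502, 0.001, -0.865]]
wrist_force: [-8.9, 2.0, 7.6]
gripper_width: 0.361
gripper_force: 30.0
```

```bash
python3 st.py
```

```text
14.35 [ 0.52196115 -0.12719248  0.21878712] Ftool [ -3.93   1.76 -11.05] Mtool [-0.614 -2.313 -0.033] 0.361062683543037 togo (array([ 0.01581285, -0.16145748,  0.        ]), array([-0.82513612,  0.18215107, -6.7952201 ]))
```

{"op": "play_rows", "data": {"steps": [{"ax": 0,"ay": -0.2,"az": 0,"dx": -0.3,"dy": 0.1,"dz": 1.5,"claw": 0},{"ax": 0,"ay": 0,"az": 0,"dx": -0.2,"dy": 0,"dz": 1.5,"claw": 0},{"ax": 0,"ay": 0,"az": 0,"dx": -0.1,"dy": 0,"dz": 1.5,"claw": 0},{"ax": 0,"ay": 0,"az": 0,"dx": -0.1,"dy": 0,"dz": 1,"claw": 0},{"ax": 0,"ay": 0,"az": 0,"dx": 0,"dy": 0,"dz": 0,"claw": 0},{"ax": 0,"ay": 0,"az": 0,"dx": 0,"dy": 0,"dz": 0,"claw": 0}]}}

```text
time_s: 14.95
tcp_pos: [0.5243, -0.1282, 0.2146]
ee_rot: [[0.791, -0.406, 0.458], [-0.351, -0.914, -0.204], [0.501, 0.0, -0.866]]
wrist_force: [-8.7, 2.2, 10.1]
gripper_width: 0.362
gripper_force: 30.0
```

```bash
python3 st.py
```

```text
14.95 [ 0.52431272 -0.12822065  0.21458199] Ftool [ -2.59   1.54 -13.2 ] Mtool [-0.723 -2.194 -0.004] 0.3619837836784035 togo (array([-0.00049257, -0.05548484,  0.        ]), array([ -0.94516929,   0.19940226, -11.72020046]))
```

{"op": "play_rows", "data": {"steps": [{"ax": 0,"ay": 0,"az": 0,"dx": -0.1,"dy": 0,"dz": 1,"claw": 0},{"ax": 0,"ay": 0,"az": 0,"dx": 0,"dy": 0,"dz": 0,"claw": 0},{"ax": 0,"ay": 0,"az": 0,"dx": 0,"dy": 0,"dz": 0,"claw": 0}]}}

```text
time_s: 15.25
tcp_pos: [0.5247, -0.1283, 0.2138]
ee_rot: [[0.791, -0.406, 0.458], [-0.351, -0.914, -0.204], [0.501, 0.0, -0.865]]
wrist_force: [-9.5, 2.1, 11.5]
gripper_width: 0.36
gripper_force: 30.0
```

```bash
python3 st.py
```

```text
15.25 [ 0.52472151 -0.12834678  0.21375317] Ftool [ -2.47   1.92 -14.67] Mtool [-0.752 -2.275 -0.043] 0.36046806785780555 togo (array([-0.00497444, -0.06526312,  0.        ]), array([ -0.89865619,   0.25042469, -12.65035551]))
```

{"op": "play_rows", "data": {"steps": [{"ax": 0,"ay": 0,"az": 0,"dx": -0.1,"dy": 0,"dz": 1,"claw": 0},{"ax": 0,"ay": 0,"az": 0,"dx": 0,"dy": 0,"dz": 0,"claw": 0},{"ax": 0,"ay": 0,"az": 0,"dx": 0,"dy": 0,"dz": 0,"claw": 0}]}}

```text
time_s: 15.55
tcp_pos: [0.5252, -0.1285, 0.2136]
ee_rot: [[0.79, -0.406, 0.459], [-0.351, -0.914, -0.204], [0.502, 0.0, -0.865]]
wrist_force: [-13.5, 2.9, 14.9]
gripper_width: 0.36
gripper_force: 30.0
```

```bash
python3 st.py
```

```text
15.55 [ 0.52515516 -0.1284951   0.21363336] Ftool [ -4.15   2.83 -19.68] Mtool [-0.826 -2.658  0.009] 0.35988421151486644 togo (array([-0.02112456, -0.1439158 ,  0.        ]), array([ -1.23410803,   0.2910589 , -12.98235537]))
```

{"op": "play_rows", "data": {"steps": [{"ax": 0,"ay": 0,"az": 0,"dx": -0.1,"dy": 0,"dz": 1,"claw": 0},{"ax": 0,"ay": 0,"az": 0,"dx": 0,"dy": 0,"dz": 0,"claw": 0},{"ax": 0,"ay": 0,"az": 0,"dx": 0,"dy": 0,"dz": 0,"claw": 0}]}}

```text
time_s: 15.85
tcp_pos: [0.5259, -0.1288, 0.2139]
ee_rot: [[0.789, -0.406, 0.461], [-0.351, -0.914, -0.204], [0.504, -0.0, -0.864]]
wrist_force: [-16.1, 5.3, 19.9]
gripper_width: 0.358
gripper_force: 30.0
```

```bash
python3 st.py
```

```text
15.85 [ 0.52588464 -0.12875224  0.2138542 ] Ftool [ -4.58   1.68 -25.68] Mtool [-0.982 -2.775 -0.007] 0.3577069879353873 togo (array([-0.03545424, -0.25741536,  0.        ]), array([ -2.0122104 ,   0.35270116, -13.17660827]))
```

{"op": "play_rows", "data": {"steps": [{"ax": 0,"ay": -0.2,"az": 0,"dx": -0.7,"dy": 0.1,"dz": 0,"claw": 0},{"ax": 0,"ay": 0,"az": 0,"dx": -0.6,"dy": 0.1,"dz": 0,"claw": 0},{"ax": 0,"ay": 0,"az": 0,"dx": 0,"dy": 0,"dz": 0,"claw": 0},{"ax": 0,"ay": 0,"az": 0,"dx": 0,"dy": 0,"dz": 0,"claw": 0},{"ax": 0,"ay": 0,"az": 0,"dx": 0,"dy": 0,"dz": 0,"claw": 0}]}}

```text
time_s: 16.35
tcp_pos: [0.5255, -0.1284, 0.2136]
ee_rot: [[0.79, -0.406, 0.459], [-0.351, -0.914, -0.203], [0.502, -0.001, -0.865]]
wrist_force: [-14.0, 3.3, 18.0]
gripper_width: 0.358
gripper_force: 30.0
```

```bash
python3 st.py
python3 - <<'E'
from h import *
c=cap('side','sH.png'); t=cap('top','tH.png'); 
x0,y0=340,225; im=cv2.resize(c['frame'][y0:y0+80,x0:x0+80],(400,400),interpolation=cv2.INTER_CUBIC)
im2=cv2.resize(t['frame'][130:330,170:470],(390,260)); im2=cv2.copyMakeBorder(im2,0,140,0,0,cv2.BORDER_CONSTANT)
cv2.imwrite('pics/cropH.png',np.hstack([im,im2]))
E
```

```text
16.35 [ 0.52548185 -0.12843544  0.21364311] Ftool [ -3.21   2.61 -22.71] Mtool [-0.993 -1.975  0.059] 0.3578620172865975 togo (array([-0.06709098, -0.1074066 ,  0.        ]), array([ -1.47643781,   0.47866105, -13.11100191]))
```

View pics/cropH.png

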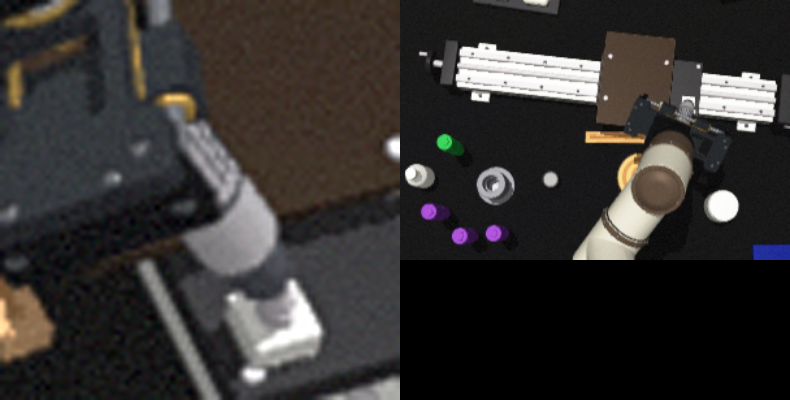

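The picture shows the coupler over the ball at about (265,280), with the barrel close on the coupler and the bystanders and carriage where they were. The axial push is ~26 N against the stop, so I'm handing it in.

```bash
python3 -c "
from station import *
print(finish_job())"
```

```text
the job is handed in; nothing more can be done
None
```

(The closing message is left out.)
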